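# Clear and stock the plant bench

## Robot

A 6-joint arm with a two-finger parallel gripper is mounted at the origin on the work surface. World frame = base frame: x ahead of the robot, y to its left, z up, the work surface at z = 0. Lengths are in m, angles in rad, forces in N, time in s.
With the tool pointing down it reaches from about 0.425 to 0.95 m from the base axis. Payload 3.5 kg.
Tool frame: the origin (TCP) lies at the very end of the fingers, on their centre line; the grasp point (between the pads) lies 19 mm behind it (ctrl.pinch_z is the distance from the TCP to the grasp point, in m); z points along the fingers, y is the line along which they close (so a half turn about z gives the same grasp; the last joint's range is limited). The gripper opens to 85 mm and grips with 20 to 120 N. Pads are 22 mm wide; open, the fingers measure 114 mm over their backs; the gripper's body (76 mm by 85 mm) begins 54 mm behind the grasp point. The pads swing forward as they close: fully open they stand 13 mm farther back than shut.
Start: joints at [-1.419, 0.286, 1.577, -0, 1.279, -0.15], TCP at [0.201, -0.644, 0.231] pointing down, gripper open.
Joint ranges: [-2.77, 2.77], [-0.9, 2.22], [0.21, 2.48], [-1.53, 4.67], [0.24, 2.81], [-2.84, 2.84]. Speed limits (rad/s): [2.79, 2.79, 3.14, 3.14, 3.14, 3.14].

## Interface

Orientations are given as a unit quaternion [x, y, z, w].
In Python, from plant import ctrl gives the robot as it stands. The module is installed in compiled form; this text tells all that it offers.
- The arm moves only by the shell command python3 -m crank 'ROWS' [OPENING] [FORCE]. ROWS is JSON, a list of rows, each a list of 6 numbers: the shift along the tool's x, y, z in cm, then the turn, a rotation vector about the tool's x, y, z in rad. In form: [[tx, ty, tz, rx, ry, rz], ...]. A call has 1 to 10 rows; each row is the pose to reach, as a shift and turn from the pose commanded when the call began, along the tool's axes at that moment; what a row does not reach only later rows make up. A row lasts 1/10 s, in which the tool goes at most 50 mm and 8.59 degrees, less where a joint would pass 70% of its speed; a pose out of reach is approached as far as the arm can. A call with a gripper value outside its range is refused whole. OPENING is the opening, from 0 (shut) to 1 (fully open), set as the call begins (- or left out, the last holds). The fingers move at their own pace and stop on an object; FORCE is the grip in N (left out, the last holds). Time passes only in rows, so rows that repeat a pose let the fingers close. It gives the time, the measured TCP pose, the force, the opening and the grip force at its end, in the units of the state.
- ctrl.get_state(): the state, without advancing time (a new reading comes with each control period).
- ctrl.read_camera(name): name is "scene" or "side" or "wrist"; returns (picture, depth): 420x560x3 uint8, blue, green, red; 420x560 float32, m along the optical axis (not along the pixel's ray), 0 where there is no reading.
- ctrl.camera_info(name): a dict with "K" (3x3 intrinsics, pixels), "k1" (the pictures are not rectified: a ray, as slopes to the right and down, at radius r is drawn at 1 + k1 r^2 times it, then the intrinsics apply), "origin" and "orientation" of the camera in the world. Camera axes: x right, y down, z forward; pixel columns grow to the right and rows downward; lengths in m; the calibration is good to about 2 mm. A picture is of the moment at which its call begins: read the wrist's pose just before it. camera_info takes no time and is no camera call; for the wrist camera it gives the pose at the moment of the call.
- ctrl.sign_off(): hands the job in; it is judged then, once.
The state is a dict: "time": time; "qpos": joint angles; "dq": joint speeds; "joint_efforts": joint torques, N m; "eef_pos": TCP position; "tcp_rot": TCP orientation; "contact_force": force on the tool from outside, world axes, zero at the start; "wrist_torque": the same for the moment, N m; "opening": opening from 0.0 (shut) to 1.0 (fully open); "finger_force": force on a finger pad.
Only numpy, scipy, OpenCV 4.12 (cv2) and the standard library are available. Lean on these libraries where they do the work, as an engineer would, in place of code of your own. Each camera call takes 0.05 s, during which the arm holds its last target. There are 200 camera calls.

## Task

Shut the drip-feed stopcock fully, then use the wooden scraper block to push the bark chips off the raised plant board, so that they all end up in the drip tray below, and put the scraper back on the middle of its cork mat. Then stand every little plant pot upright on the narrow board with its foot wholly on the wood, and only then turn the stopcock fully open again. Leave the candle holder and the brass mister where they are; if something gets knocked out of place meanwhile, put it right.

Things in the scene. Friction and masses are not known exactly. Their poses are not given: they have to be found in the camera images.
- bench: plant bench, fixed: a dark wooden board 76 mm wide (its x) and 340 mm long (its y), its flat top 70 mm above the table, on two feet in a shallow steel drip tray 190 x 440 mm with a rim 14 mm high. The origin is under its centre, on the table: the middle of the board's top is 70 mm above it
- valve (a joint): the stopcock's lever, on an upright axis: 0 rad = fully open (lever in line with the pipe), 1.57 rad = fully shut (across the pipe); growing = counterclockwise seen from above. It stays where it is left and needs about 2 N at the grip point
- valve_hinge (a point): the point on the lever's axis at the lever's mid height, 99 mm above the table. The lever is a steel bar 14 mm wide and 18 mm high, reaching 90 mm out from the axis, with 30 mm of free air between it and the copper pipe below
- valve_grip (a point): the point on the lever 65 mm out from the axis, at its mid height: a good place to pinch or push it; it turns with the lever
- scraper: wooden scraper block standing on the cork mat: base 36 (its x) x 96 (its y) x 30 mm high with a rubber foot, and on it a grip ridge 22 (x) x 70 (y) mm, reaching up to 64 mm. Origin at the centre of its underside
- mat: thin cork mat 130 x 140 mm, 4 mm thick, fixed; the scraper's home. Origin at the centre of its underside
- pot0: small white plant pot: round foot 48 mm across, straight round band 58 mm across from 42 to 66 mm above its foot (grip there), a small stiff plant on top up to 86 mm. About 0.2 kg. Origin at the centre of its foot, z up the pot. Absent in some starts
- pot1: small white plant pot: round foot 48 mm across, straight round band 58 mm across from 42 to 66 mm above its foot (grip there), a small stiff plant on top up to 86 mm. About 0.2 kg. Origin at the centre of its foot, z up the pot. Absent in some starts
- pot2: small white plant pot: round foot 48 mm across, straight round band 58 mm across from 42 to 66 mm above its foot (grip there), a small stiff plant on top up to 86 mm. About 0.2 kg. Origin at the centre of its foot, z up the pot. Absent in some starts
- pot3: small white plant pot: round foot 48 mm across, straight round band 58 mm across from 42 to 66 mm above its foot (grip there), a small stiff plant on top up to 86 mm. About 0.2 kg. Origin at the centre of its foot, z up the pot. Absent in some starts
- chip0: bark chip, 24 x 18 x 9 mm, lying on the board at the start. Origin at the centre of its underside. Absent in some starts
- chip1: bark chip, 24 x 18 x 9 mm, lying on the board at the start. Origin at the centre of its underside. Absent in some starts
- chip2: bark chip, 24 x 18 x 9 mm, lying on the board at the start. Origin at the centre of its underside. Absent in some starts
- chip3: bark chip, 24 x 18 x 9 mm, lying on the board at the start. Origin at the centre of its underside. Absent in some starts
- chip4: bark chip, 24 x 18 x 9 mm, lying on the board at the start. Origin at the centre of its underside. Absent in some starts
- votive: thick amber glass candle holder, a cylinder 72 mm across and 50 mm tall, standing in the row with the pots (no plant, no foot); loose, not part of the job, to be left alone. Origin at the centre of its underside
- mister: brass plant mister bottle, 68 mm across, 130 mm tall; loose, not part of the job, to be left alone. Origin at the centre of its underside

How it is judged:
By the outcome, as a careful person would: the job done as asked, in the order asked, and still so for the second after the job is handed in, with the robot touching nothing.
Of pot0, pot1, pot2, pot3 only 2 to 4 are there at a start; the rules pass over those that are not, and their reading is None.
Of chip0, chip1, chip2, chip3, chip4 only 3 to 5 are there at a start; the rules pass over those that are not, and their reading is None.
At some moment in a run one of chip0, chip1, chip2, chip3, chip4, scraper may be knocked a few centimetres aside while the robot is not near it.
It also fails if it takes over 210 s, if anything falls off the work surface, if the arm or the gripper's body presses on something with over 40 N, if the wrist force passes 120 N, or if a joint passes its speed limit or range.

## Working session

There is one attempt and no reset: what is moved stays moved. The work goes in short steps, Python scripts to look and compute and a shell command to move; the robot and the scene stay as the last step left them, time stands still between calls to the robot, and variables do not carry over. Pictures are saved under pics/ and viewed, at most 14 in all, crops included, and the job is handed in when it is done.

```bash
mkdir -p pics; cat > h.py <<'E'
import numpy as np, cv2
from plant import ctrl
from scipy.spatial.transform import Rotation as R
def cam(name):
    i=ctrl.camera_info(name); p,d=ctrl.read_camera(name); return p,d,i
def cloud(d,i):
    K=np.array(i["K"],float); h,w=d.shape
    u,v=np.meshgrid(np.arange(w),np.arange(h))
    xd=(u-K[0,2])/K[0,0]; yd=(v-K[1,2])/K[1,1]
    x,y=xd.copy(),yd.copy()
    for _ in range(15):
        s=1+i["k1"]*(x*x+y*y); x,y=xd/s,yd/s
    P=np.stack([x*d,y*d,d],-1)
    o=np.array(i["orientation"],float)
    M=R.from_quat(o).as_matrix() if o.size==4 else o.reshape(3,3)
    W=P@M.T+np.array(i["origin"]); W[d<=0]=np.nan
    return W
def save(n,name):
    p,d,i=cam(name); cv2.imwrite(f"pics/{n}.png",p); W=cloud(d,i); np.savez(f"pics/{n}.npz",W=W,p=p); return p,W
def top(W,p,x0,x1,y0,y1,res=0.001,zmax=.3):
    # top-down colour + height map; row = x decreasing downward?, col = -y
    m=np.isfinite(W[...,0])&(W[...,0]>x0)&(W[...,0]<x1)&(W[...,1]>y0)&(W[...,1]<y1)&(W[...,2]<zmax)
    q=W[m]; c=p[m]; o=np.argsort(q[:,2]); q=q[o]; c=c[o]
    H=np.zeros((int((x1-x0)/res)+1,int((y1-y0)/res)+1,3),np.uint8)
    H[((x1-q[:,0])/res).astype(int),((y1-q[:,1])/res).astype(int)]=c
    return H
E
python3 - <<'E'
from h import *
print(ctrl.get_state()); 
for n in("scene","side","wrist"): print(n,ctrl.camera_info(n))
a,_=save("s0","scene"); b,_=save("d0","side")
cv2.imwrite("pics/w0.png",ctrl.read_camera("wrist")[0])
E
```

```text
{'time': 0.0, 'qpos': array([-1.41903909e+00,  2.87193171e-01,  1.57813260e+00, -2.51643326e-05,
        1.27859136e+00, -1.49953673e-01]), 'dq': array([ 1.29579653e-03, -8.40259948e-04, -9.11870779e-04, -1.84372297e-04,
        9.19626565e-05, -2.41785811e-03]), 'joint_efforts': array([-3.83937195e-04, -4.05982590e+01, -2.92626143e+01, -1.67430180e-04,
        5.88153605e-03,  7.47576252e-06]), 'eef_pos': array([ 0.20053407, -0.64385692,  0.22995287]), 'tcp_rot': array([ 9.88641664e-01,  1.50287424e-01, -1.30926843e-05, -1.16222800e-03]), 'contact_force': array([-0.0377464 , -0.13654668, -0.06036563]), 'wrist_torque': array([ 0.02429701, -0.00888126,  0.01468331]), 'finger_force': 0.0, 'opening': 0.9995382446228128}
scene {'K': array([[516.42932993,   0.        , 281.36897029],
       [  0.        , 516.42932993, 208.57727311],
       [  0.        ,   0.        ,   1.        ]]), 'k1': -0.18895436416613903, 'origin': array([1.646637  , 0.06687778, 0.82613056]), 'orientation': array([ 0.59719009,  0.64818235, -0.34176173, -0.3262247 ])}
side {'K': array([[390.82657413,   0.        , 284.50975181],
       [  0.        , 390.82657413, 203.08613357],
       [  0.        ,   0.        ,   1.        ]]), 'k1': -0.04588081333703085, 'origin': array([0.08013436, 0.44050968, 0.62400885]), 'orientation': array([-0.36152775,  0.83304697, -0.38011917,  0.17561278])}
wrist {'K': array([[302.59603898,   0.        , 285.04869726],
       [  0.        , 302.59603898, 211.29745625],
       [  0.        ,   0.        ,   1.        ]]), 'k1': -0.044475008315580516, 'origin': array([ 0.27651732, -0.62065814,  0.37224497]), 'orientation': array([ 0.79574455, -0.58522931, -0.09377571,  0.12451256])}
```

View pics/s0.png

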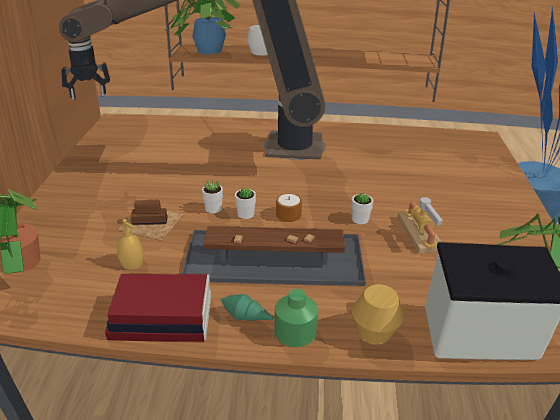

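View pics/d0.png

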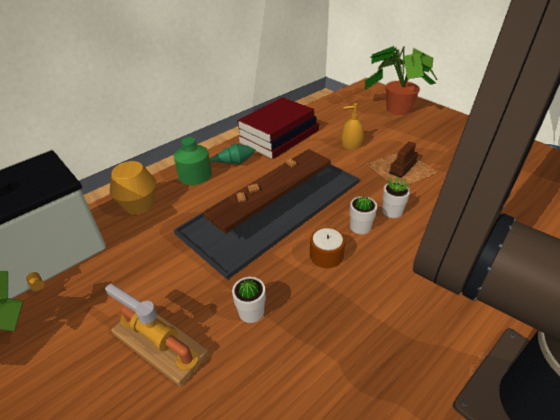

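The scene view shows three upright pots at (212,196), (245,203) and (362,207), and the votive at (289,207). The board is at about (274,239) with chips at (238,239), (292,239) and (309,238). The scraper is at (150,212), the mister at (130,248) and the valve lever at (428,208). The side view agrees.

```bash
python3 - <<'E'
from h import *
A=np.load("pics/s0.npz");B=np.load("pics/d0.npz")
W=np.concatenate([A["W"].reshape(-1,3),B["W"].reshape(-1,3)]);p=np.concatenate([A["p"].reshape(-1,3),B["p"].reshape(-1,3)])
H=top(W,p,.3,.95,-.45,.45,.00125)
H=cv2.dilate(H,np.ones((2,2)))
for k in range(0,90,10):
    c=int(k/100/.00125); cv2.line(H,(c,0),(c,6),(255,255,255),1)
cv2.imwrite("pics/t0.png",H); print(H.shape)
def near(u,v,src,r=2):
    q=src["W"][v-r:v+r+1,u-r:u+r+1].reshape(-1,3); return np.nanmedian(q,0).round(4)
for n,u,v in [("pot",212,184),("pot",245,193),("vot",289,199),("pot",362,198),("chip",238,239),("chip",292,239),("chip",309,238),("lever",430,208),("lever",436,217),("lever",422,202),("scr",147,205),("mist",127,235)]: print(n,near(u,v,A))
z=W[:,2]
m=(abs(z-.07)<.004)&(W[:,0]>.5)&(W[:,0]<.9)&(abs(W[:,1])<.28)
r=cv2.minAreaRect((W[m][:,:2]*1000).astype(np.float32)); print("board",r,m.sum())
E
```

```text
(520, 721, 3)
pot [ 0.4146 -0.2098  0.0791]
pot [ 0.4562 -0.1101  0.0783]
vot [0.4394 0.0101 0.0537]
pot [0.4526 0.2094 0.0787]
chip [ 0.6678 -0.0988  0.0804]
chip [0.6555 0.0301 0.0802]
chip [0.648  0.0706 0.0804]
lever [0.5295 0.3785 0.1093]
lever [0.5675 0.3873 0.1088]
lever [0.5019 0.362  0.1091]
scr [ 0.5196 -0.3711  0.0642]
mist [ 0.694  -0.3653  0.0915]
board ((748.702392578125, -5.3995361328125), (311.11322021484375, 551.6016845703125), 1.5694425106048584) 6094
```

View pics/t0.png

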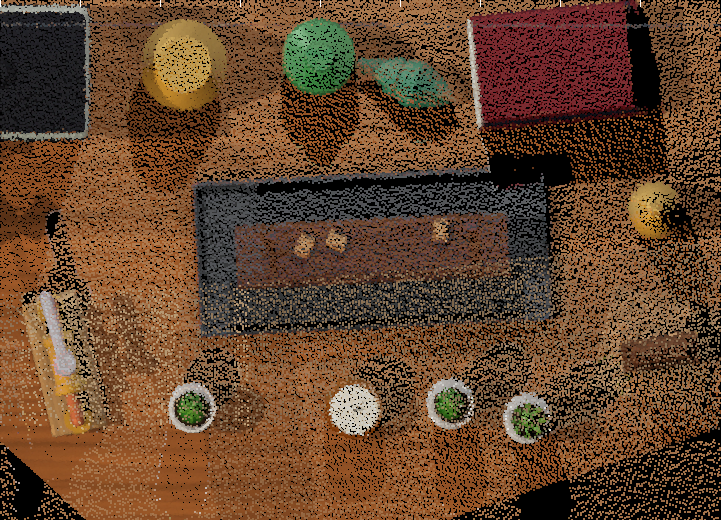

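The top-down map shows the board centred near col 372, row 250 with the chips at (304,245), (337,240) and (441,230). The lever runs from (66,365) to (45,295), in line with the pipe. The pots are at (192,407), (450,405) and (527,418), the votive at (355,410) and the scraper at (656,352). Next I'll fit each one precisely.

```bash
cat > fit.py <<'E'
from h import *
def rect(q):
    (c,s,a)=cv2.minAreaRect((q[:,:2]*1000).astype(np.float32)); return np.round(c,1),np.round(s,1),round(a,1),len(q)
def circ(q):
    A=np.c_[2*q[:,:2],np.ones(len(q))]; s=np.linalg.lstsq(A,(q[:,:2]**2).sum(1),rcond=None)[0]
    return np.round(s[:2],4),round(float(np.sqrt(s[2]+s[0]**2+s[1]**2)),4),len(q)
def sel(W,x,y,r,z0,z1,extra=None):
    m=(np.hypot(W[:,0]-x,W[:,1]-y)<r)&(W[:,2]>z0)&(W[:,2]<z1)
    if extra is not None: m&=extra
    return W[m]
E
python3 - <<'E'
from fit import *
A=np.load("pics/s0.npz");B=np.load("pics/d0.npz")
for nm,S in(("scene",A),("side",B)):
    W=S["W"].reshape(-1,3);p=S["p"].reshape(-1,3).astype(int)
    print(nm,"table z",np.nanmedian(sel(W,.35,.1,.03,-.02,.02)[:,2]), np.nanmedian(sel(W,.8,.3,.04,-.02,.02)[:,2]))
    white=(p.min(1)>110)&(p.max(1)-p.min(1)<50)
    for x,y in((.441,.21),(.444,-.1125),(.428,-.21)):
        q=sel(W,x,y,.045,.043,.064); print("pot",circ(q),np.r_[q.min(0),q.max(0)].round(3))
    q=sel(W,.438,.007,.055,.015,.048); print("votive",circ(q))
    q=sel(W,.67,-.365,.06,.02,.06); print("mister",circ(q))
    q=sel(W,.54,.38,.09,.104,.13); print("lever",rect(q))
    q=sel(W,.51,-.37,.08,.055,.075); print("ridge",rect(q))
    q=sel(W,.51,-.37,.08,.026,.04); print("base",rect(q))
    for x,y in((.644,.07),(.65,.0288),(.6625,-.101)):
        q=sel(W,x,y,.022,.0755,.09); print("chip",rect(q),q[:,2].max())
    q=W[(abs(W[:,2]-.07)<.004)&(abs(W[:,1]+.01)<.2)&(abs(W[:,0]-.64)<.09)]; print("board",rect(q))
    n=[rect(q)[0]]
    # board long edges at slices
    for y in(-.15,-.05,.05,.13):
        s=q[abs(q[:,1]-y)<.01]
        if len(s): print(y,s[:,0].min().round(4),s[:,0].max().round(4))
    br=(p[:,2]-p[:,0]>10)
    print("mat",rect(sel(W,.51,-.37,.12,.0025,.008)))
E
```

```text
scene table z 0.0019272229331132595 0.001325783088029442
pot (array([0.4426, 0.2113]), 0.0261, 129) [0.439 0.184 0.043 0.473 0.239 0.064]
pot (array([ 0.4467, -0.112 ]), 0.0269, 125) [ 0.446 -0.139  0.043  0.477 -0.083  0.064]
pot (array([ 0.4287, -0.2086]), 0.0267, 127) [ 0.422 -0.238  0.043  0.46  -0.179  0.064]
votive (array([0.4403, 0.0094]), 0.0341, 256)
mister (array([ 0.6895, -0.3686]), 0.0291, 370)
lever (array([533.5, 382.1]), array([106.5,  27.6]), 17.6, 178)
ridge (array([ 512.8, -374.1]), array([27.9, 70.1]), 5.2, 211)
base (array([ 512.9, -374.7]), array([39.6, 97.6]), 9.8, 242)
chip (array([645.3,  70.3]), array([18.7, 29.4]), 68.6, 59) 0.0834724224431993
chip (array([650.7,  29.4]), array([23.6, 18.9]), 69.1, 54) 0.08392626831949479
chip (array([ 660.9, -100.3]), array([32.2, 21. ]), 13.5, 59) 0.08355317102530235
board (array([637.2, -14.4]), array([ 84.4, 340.6]), 2.7, 2473)
-0.15 0.6014 0.6858
-0.05 0.599 0.6799
0.05 0.5945 0.6756
0.13 0.5921 0.6712
mat (array([ 503.7, -368.1]), array([238. , 225.2]), 74.8, 990)
side table z 0.001236350068049119 0.0009635104453820653
[... 289 characters left out ...]
), 0.0354, 372)
mister (array([ 0.6855, -0.3695]), 0.0296, 288)
lever (array([531.6, 377.2]), array([104.1,  26.5]), 12.1, 561)
ridge (array([ 509.4, -373.5]), array([22.3, 70.3]), 7.4, 183)
base (array([ 509. , -374.9]), array([34.9, 95.9]), 8.0, 178)
chip (array([640.7,  69.5]), array([18.3, 23.9]), 63.2, 64) 0.08224021949075977
chip (array([646.7,  29.6]), array([23.1, 18.6]), 75.2, 61) 0.08106708783870964
chip (array([ 660.9, -101.1]), array([19.2, 25.5]), 80.1, 51) 0.08255276644037435
board (array([635.8, -14.9]), array([ 79.2, 341.4]), 2.9, 2930)
-0.15 0.6036 0.6807
-0.05 0.5991 0.6772
0.05 0.5931 0.6721
0.13 0.5894 0.6658
mat (array([ 516.7, -378.5]), array([235.9, 209.2]), 43.3, 997)
```

```bash
python3 -c "
import cv2
a=cv2.imread('pics/s0.png');b=cv2.imread('pics/d0.png')
A=cv2.resize(a[180:280,100:240],None,fx=4,fy=4,interpolation=2);B=cv2.resize(b[130:190,360:450],(600,400))[:,:]
C=cv2.resize(a[180:260,380:460],(400,400))
import numpy as np
cv2.imwrite('pics/z0.png',cv2.resize(np.hstack([A,C]),(800,333)))"
```

```text
(no output)
```

View pics/z0.png

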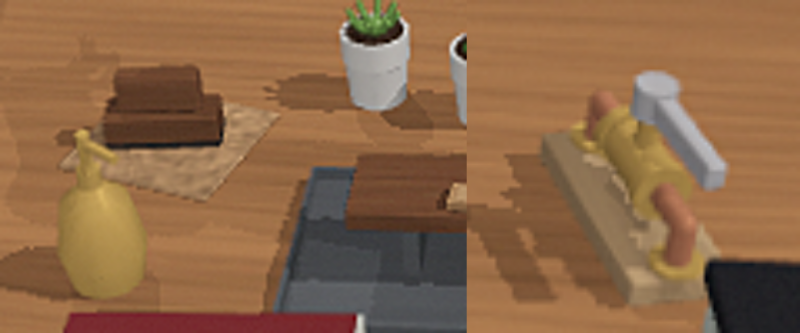

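The crop shows the scraper on a mat that is rotated relative to it (mat corners at about (60,165), (205,198) and (280,115)). The lever at (655,85)–(715,175) is nearly in line with the pipe. I'll move the wrist camera over the scraper, the board and then the valve for closer looks.

```bash
cat > rel.py <<'E'
import sys
from h import *
# usage: rel.py x y z yaw [...]: shift (cm) and turn from the current pose to a tool-down pose
def rel(x,y,z,yaw,base=None):
    if base is None:
        s=ctrl.get_state(); base=(s["eef_pos"],R.from_quat(s["tcp_rot"]))
    p0,r0=base
    r1=R.from_euler("z",yaw)*R.from_euler("x",np.pi)
    return np.r_[r0.inv().apply(np.array([x,y,z])-p0)*100,(r0.inv()*r1).as_rotvec()].round(3)
if __name__=="__main__":
    a=list(map(float,sys.argv[1:]))
    s=ctrl.get_state();
    for k in range(0,len(a),4): print(rel(*a[k:k+4],(s["eef_pos"],R.from_quat(s["tcp_rot"]))).tolist())
E
python3 rel.py .47 -.39 .33 0  .56 -.1 .33 0 .47 .37 .30 .25
python3 -c "
from h import *
i=ctrl.camera_info('wrist');print(R.from_quat(i['orientation']).as_matrix()[:,2])"
```

```text
[33.275, -16.257, -9.939, -0.002, -0.0, 0.302]
[50.49, -41.27, -9.888, -0.002, -0.0, 0.302]
[55.869, -88.815, -6.798, -0.002, -0.0, 0.052]
[-0.29490655 -0.0888793  -0.95138352]
```

```bash
python3 -m crank '[[33.3,-16.3,-10,0,0,0.3],[33.3,-16.3,-10,0,0,0.3],[33.3,-16.3,-10,0,0,0.3],[33.3,-16.3,-10,0,0,0.3],[33.3,-16.3,-10,0,0,0.3],[33.3,-16.3,-10,0,0,0.3],[33.3,-16.3,-10,0,0,0.3],[33.3,-16.3,-10,0,0,0.3],[33.3,-16.3,-10,0,0,0.3],[33.3,-16.3,-10,0,0,0.3]]' 1
python3 -c "
from h import *
save('w1','wrist')"; python3 rel.py .56 -.1 .33 0 .47 .37 .30 .25
```

```text
time: 1.15
eef_pos: [0.4704, -0.3894, 0.3311]
tcp_rot: [1.0, 0.002, -0.0, 0.0]
contact_force: [-0.6, -1.1, -0.0]
opening: 1.0
finger_force: 0.0
[9.086, -28.98, 0.058, -0.0, 0.001, 0.002]
[0.178, -75.995, 3.092, -0.001, 0.001, -0.248]
```

View pics/w1.png

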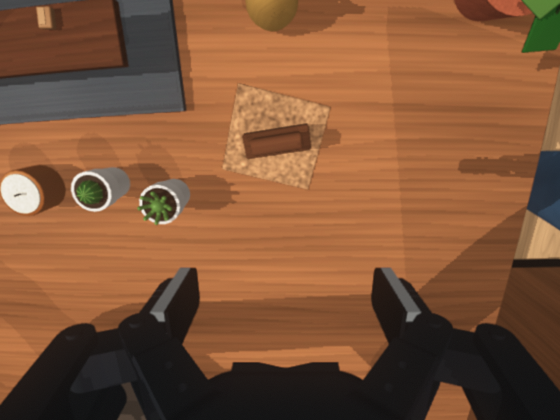

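The wrist view shows the mat's corners at about (238,85), (330,107), (307,188) and (222,165), with the scraper on it at (278,142). Moving on to the valve.

```bash
python3 -m crank '[[9,-29,0,0,0,0],[9,-29,0,0,0,0],[9,-29,0,0,0,0],[9,-29,0,0,0,0],[9,-29,0,0,0,0],[9,-29,0,0,0,0],[9,-29,0,0,0,0]]'
python3 -c "
from h import *
save('w2','wrist')"
python3 -m crank '[[-9,-47,3,0,0,-0.25],[-9,-47,3,0,0,-0.25],[-9,-47,3,0,0,-0.25],[-9,-47,3,0,0,-0.25],[-9,-47,3,0,0,-0.25],[-9,-47,3,0,0,-0.25],[-9,-47,3,0,0,-0.25],[-9,-47,3,0,0,-0.25],[-9,-47,3,0,0,-0.25],[-9,-47,3,0,0,-0.25]]'
python3 - <<'E'
from fit import *
p,W3=save('w3','wrist')
W=np.load("pics/w1.npz")["W"]
for u,v in((238,85),(330,107),(307,188),(222,165)):
    print("mat",np.nanmedian(W[v-1:v+2,u-1:u+2].reshape(-1,3),0).round(4))
w=W.reshape(-1,3)
print("ridge",rect(sel(w,.51,-.37,.08,.055,.075)));print("base",rect(sel(w,.51,-.37,.08,.022,.04)))
w=W3.reshape(-1,3)
print("lever",rect(sel(w,.54,.38,.11,.100,.13)),"pot",circ(sel(w,.441,.21,.045,.043,.064)))
w=np.load("pics/w2.npz")["W"].reshape(-1,3)
q=w[(abs(w[:,2]-.07)<.004)&(abs(w[:,1]+.01)<.2)&(abs(w[:,0]-.64)<.09)]; print("board",rect(q))
for x,y in((.644,.07),(.65,.0288),(.6625,-.101)):
    q=sel(w,x,y,.022,.0755,.09); print("chip",rect(q),np.median(q[:,2]))
E
```

```text
time: 1.9
eef_pos: [0.5598, -0.0964, 0.3305]
tcp_rot: [1.0, 0.003, -0.001, -0.001]
contact_force: [0.2, -0.5, 0.9]
opening: 0.998
finger_force: 0.0
time: 2.95
eef_pos: [0.4691, 0.3707, 0.3002]
tcp_rot: [0.992, 0.125, -0.001, 0.0]
contact_force: [0.9, -0.4, -0.0]
opening: 1.0
finger_force: 0.0
mat [ 0.5895 -0.3203  0.0031]
mat [ 0.5595 -0.4556  0.    ]
mat [ 0.4365 -0.424   0.0033]
mat [ 0.4723 -0.2898  0.0009]
ridge (array([ 511.2, -377.1]), array([22.2, 70.2]), 8.9, 898)
base (array([ 511.1, -376.6]), array([36.7, 94.8]), 9.0, 776)
lever (array([533.3, 378.5]), array([103.3,  26.6]), 14.7, 1452) pot (array([0.4402, 0.21  ]), 0.0288, 272)
board (array([637.6, -16.2]), array([ 76.9, 340.7]), 2.9, 15182)
chip (array([643.3,  68.1]), array([17.9, 24.5]), 64.1, 281) 0.07892416112064188
chip (array([649.5,  27.7]), array([23.9, 18.3]), 64.2, 287) 0.07898394394841196
chip (array([ 663.4, -101.6]), array([16.7, 23.2]), 86.4, 272) 0.07890404461201969
```

View pics/w3.png

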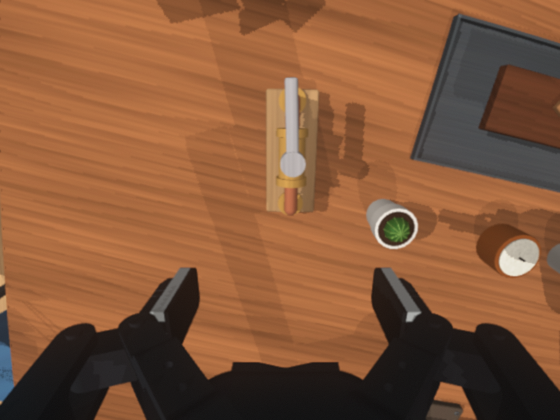

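The lever is in line with the pipe, with its hub at (292,163) and tip at (291,80). It fits a hinge at (0.496,0.369) and an angle of 0.257 rad. I'll go to the grip point.

```bash
python3 rel.py .559 .385 .15 .257 .559 .385 .082 .257
```

```text
[9.127, 1.173, 14.947, -0.002, 0.002, -0.004]
[9.141, 1.188, 21.747, -0.002, 0.002, -0.004]
```

```bash
python3 -m crank '[[9.1,1.2,5,0,0,0],[9.1,1.2,10,0,0,0],[9.1,1.2,15,0,0,0],[9.1,1.2,18,0,0,0],[9.1,1.2,21.7,0,0,0],[9.1,1.2,21.7,0,0,0],[9.1,1.2,21.7,0,0,0]]' 0.5 20
python3 -m crank '[[0,0,0,0,0,0],[0,0,0,0,0,0],[0,0,0,0,0,0],[0,0,0,0,0,0],[0,0,0,0,0,0]]' 0 20
python3 - <<'E'
from rel import *
s=ctrl.get_state();b=(s["eef_pos"],R.from_quat(s["tcp_rot"]))
h=np.array([.4962,.3688]); e=b[0][:2]-h; print(np.hypot(*e),np.arctan2(e[1],e[0]),b[0])
r=.065;t0=.257
for k in range(1,17):
    t=t0+1.57*min(k/15,1)+ (0.03 if k==16 else 0)
    print(rel(h[0]+r*np.cos(t),h[1]+r*np.sin(t),b[0][2],t,b).round(2).tolist())
E
```

```text
time: 3.7
eef_pos: [0.5602, 0.3788, 0.0829]
tcp_rot: [0.992, 0.124, -0.002, 0.001]
contact_force: [-0.0, 0.4, 0.5]
opening: 0.501
finger_force: 0.0
time: 4.2
eef_pos: [0.562, 0.3849, 0.0891]
tcp_rot: [0.992, 0.125, 0.005, -0.004]
contact_force: [1.3, 7.4, -1.1]
opening: 0.156
finger_force: 23.9
0.0677288435349444 0.2403321695382769 [0.56198225 0.38492118 0.08911538]
[-0.31, -0.79, 0.0, -0.01, -0.01, -0.11]
[-0.42, -1.46, 0.0, -0.0, -0.01, -0.22]
[-0.6, -2.12, 0.01, -0.0, -0.01, -0.32]
[-0.85, -2.75, 0.01, -0.0, -0.01, -0.42]
[-1.16, -3.35, 0.01, -0.0, -0.01, -0.53]
[-1.54, -3.92, 0.01, -0.0, -0.01, -0.64]
[-1.97, -4.45, 0.01, -0.0, -0.01, -0.74]
[-2.45, -4.92, 0.01, -0.0, -0.01, -0.84]
[-2.98, -5.35, 0.0, -0.0, -0.01, -0.95]
[-3.56, -5.72, 0.0, -0.0, -0.01, -1.05]
[-4.16, -6.02, -0.0, 0.0, -0.01, -1.16]
[-4.8, -6.26, -0.01, 0.0, -0.01, -1.26]
[-5.46, -6.43, -0.01, 0.0, -0.01, -1.37]
[-6.13, -6.54, -0.02, 0.0, -0.01, -1.47]
[-6.81, -6.57, -0.03, 0.0, -0.01, -1.58]
[-7.01, -6.56, -0.03, 0.0, -0.01, -1.61]
```

```bash
python3 -m crank '[[-0.2,-0.8,0,0,0,-0.11],[-0.4,-1.5,0,0,0,-0.22],[-0.6,-2.1,0,0,0,-0.32],[-0.9,-2.8,0,0,0,-0.42],[-1.2,-3.4,0,0,0,-0.53],[-1.6,-3.9,0,0,0,-0.64],[-2.0,-4.4,0,0,0,-0.74],[-2.5,-4.9,0,0,0,-0.84],[-3.0,-5.4,0,0,0,-0.95],[-3.0,-5.4,0,0,0,-0.95]]'
python3 - <<'E'
from rel import *
s=ctrl.get_state();b=(s["eef_pos"],R.from_quat(s["tcp_rot"]))
h=np.array([.4962,.3688]); e=b[0][:2]-h; print(np.hypot(*e),np.arctan2(e[1],e[0]),b[0],R.from_matrix(b[1].as_matrix()).as_euler("ZYX"))
r=.065
for t in (1.3,1.4,1.5,1.6,1.7,1.8,1.84):
    print(rel(h[0]+r*np.cos(t),h[1]+r*np.sin(t),.085,t,b).round(2).tolist())
E
```

```text
time: 5.2
eef_pos: [0.5202, 0.4325, 0.0894]
tcp_rot: [0.824, 0.566, 0.009, -0.003]
contact_force: [3.7, 15.4, -6.0]
opening: 0.162
finger_force: 20.9
0.06808407301840987 1.2108263071953156 [0.52018235 0.43252039 0.08937376] [ 1.20407639 -0.01858708  3.13514201]
[-0.35, -0.58, 0.43, 0.01, -0.02, -0.1]
[-0.44, -1.22, 0.42, 0.01, -0.02, -0.2]
[-0.6, -1.85, 0.41, 0.01, -0.02, -0.3]
[-0.82, -2.46, 0.41, 0.01, -0.02, -0.4]
[-1.1, -3.05, 0.4, 0.01, -0.02, -0.5]
[-1.44, -3.6, 0.39, 0.01, -0.02, -0.6]
[-1.59, -3.82, 0.38, 0.01, -0.02, -0.64]
```

```bash
python3 -m crank '[[-0.2,-0.7,0,0,0,-0.1],[-0.3,-1.3,0,0,0,-0.2],[-0.5,-2.0,0,0,0,-0.3],[-0.7,-2.6,0,0,0,-0.4],[-1.0,-3.2,0,0,0,-0.5],[-1.3,-3.7,0,0,0,-0.6],[-1.5,-4.0,0,0,0,-0.64],[-1.5,-4.0,0,0,0,-0.64],[-1.5,-4.0,0,0,0,-0.64]]'
python3 - <<'E'
from rel import *
s=ctrl.get_state();b=(s["eef_pos"],R.from_quat(s["tcp_rot"]))
h=np.array([.4962,.3688]); e=b[0][:2]-h; print(np.hypot(*e),np.arctan2(e[1],e[0])-.257,b[1].as_euler("ZYX")[0]-.257,s["contact_force"],s["wrist_torque"])
E
```

```text
time: 6.1
eef_pos: [0.4796, 0.4346, 0.0896]
tcp_rot: [0.606, 0.795, 0.014, 0.0]
contact_force: [9.3, 21.0, -9.7]
opening: 0.161
finger_force: 28.2
0.06786147331188884 1.5611479900064031 1.5815270104016284 [ 9.31260224 20.96513546 -9.67074438] [ 3.10732871 -1.22142031 -0.32833295]
```

```bash
python3 -m crank '[[0,-0.4,0,0,0,-0.03],[0,-0.4,0,0,0,-0.03],[0,-0.4,0,0,0,-0.03]]'
python3 -m crank '[[0,0.3,0,0,0,0.03],[0,0.3,0,0,0,0.03],[0,0.3,0,0,0,0.03],[0,0.3,0,0,0,0.03]]' 0.5
python3 -m crank '[[0,0,-5,0,0,0],[0,0,-10,0,0,0],[-8,0,-20,0,0,0],[-8,0,-20,0,0,0],[-8,0,-20,0,0,0],[-8,0,-20,0,0,0],[-8,0,-20,0,0,0],[-8,0,-20,0,0,0]]' 1
python3 - <<'E'
from fit import *
p,W3=save('w4','wrist')
w=W3.reshape(-1,3)
print("lever",rect(sel(w,.48,.41,.11,.100,.13)))
E
python3 rel.py .56 .1 .3 0 .50 -.37 .25 .157
```

```text
time: 6.4
eef_pos: [0.4793, 0.4344, 0.0898]
tcp_rot: [0.595, 0.803, 0.018, 0.003]
contact_force: [18.7, 23.4, -15.8]
opening: 0.155
finger_force: 38.2
time: 6.8
eef_pos: [0.4737, 0.4262, 0.0854]
tcp_rot: [0.605, 0.796, 0.0, 0.0]
contact_force: [-0.4, -0.3, -0.3]
opening: 0.499
finger_force: 0.0
time: 7.6
eef_pos: [0.4939, 0.3493, 0.2821]
tcp_rot: [0.605, 0.796, -0.002, -0.001]
contact_force: [-0.2, -0.5, -0.1]
opening: 1.002
finger_force: 0.0
lever (array([485.8, 405.9]), array([ 27.5, 103. ]), 16.8, 1589)
[-25.798, -0.336, -1.802, -0.002, 0.004, 1.843]
[-69.458, -18.716, 3.296, -0.003, 0.004, 1.686]
```

View pics/w4.png

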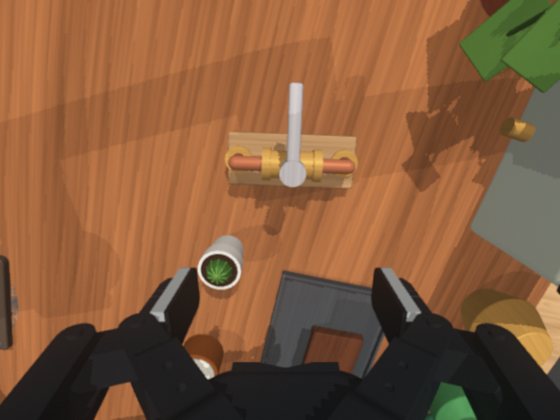

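The lever is now across the pipe, with its hub at (292,172) and tip at (296,85). It turned about 92°, up to the stop. Now the scraper.

```bash
python3 rel.py .57 .05 .28 1.726 .511 -.45 .28 1.726
```

```text
[-30.882, -0.708, 0.202, -0.004, 0.001, 0.117]
[-77.461, -19.818, 0.305, -0.004, 0.001, 0.117]
```

```bash
python3 -m crank '[[-31,-0.7,0,0,0,0.12],[-31,-0.7,0,0,0,0.12],[-31,-0.7,0,0,0,0.12],[-31,-0.7,0,0,0,0.12],[-31,-0.7,0,0,0,0.12],[-31,-0.7,0,0,0,0.12],[-31,-0.7,0,0,0,0.12]]'
python3 rel.py .511 -.45 .28 1.726
```

```text
time: 8.35
eef_pos: [0.5716, 0.045, 0.2822]
tcp_rot: [0.653, 0.757, -0.001, -0.001]
contact_force: [-0.3, 0.6, -0.7]
opening: 1.0
finger_force: 0.0
[-48.078, -13.244, 0.292, -0.003, 0.001, -0.008]
```

```bash
python3 -m crank '[[-48,-13,0,0,0,0],[-48,-13,0,0,0,0],[-48,-13,0,0,0,0],[-48,-13,0,0,0,0],[-48,-13,0,0,0,0],[-48,-13,0,0,0,0],[-48,-13,0,0,0,0],[-48,-13,0,0,0,0],[-48,-13,0,0,0,0],[-48,-13,0,0,0,0]]'
python3 - <<'E'
from fit import *
p,W3=save('w5','wrist')
w=W3.reshape(-1,3)
print("ridge",rect(sel(w,.51,-.37,.09,.055,.075)));print("base",rect(sel(w,.51,-.37,.09,.022,.04)))
q=sel(w,.51,-.375,.02,.055,.08); print(np.median(q[:,2]))
E
python3 rel.py .511 -.376 .12 1.726 .511 -.376 .038 1.726
```

```text
time: 9.35
eef_pos: [0.5153, -0.446, 0.2823]
tcp_rot: [0.651, 0.759, 0.001, -0.001]
contact_force: [0.5, 0.3, 0.2]
opening: 0.996
finger_force: 0.0
ridge (array([ 512. , -376.9]), array([21.2, 69.1]), 8.6, 1132)
base (array([ 511.5, -376.9]), array([35. , 96.1]), 9.4, 1066)
0.06743305407415698
[7.67, 0.98, 16.119, -0.003, 0.002, -0.008]
[7.686, 1.007, 24.319, -0.003, 0.002, -0.008]
```

```bash
python3 -m crank '[[7.6,0.9,5,0,0,0],[7.6,0.9,10,0,0,0],[7.6,0.9,15,0,0,0],[7.6,0.9,20,0,0,0],[7.6,0.9,20,0,0,0],[7.6,0.9,20,0,0,0],[7.6,0.9,20,0,0,0]]'
python3 rel.py .5115 -.377 .038 1.726
```

```text
time: 10.1
eef_pos: [0.5129, -0.3679, 0.0837]
tcp_rot: [0.651, 0.759, 0.0, -0.001]
contact_force: [-0.1, -0.3, 0.3]
opening: 0.998
finger_force: 0.0
[-0.889, -0.275, 4.572, -0.001, -0.002, -0.003]
```

```bash
python3 -m crank '[[-0.9,-0.3,2,0,0,0],[-0.9,-0.3,4.5,0,0,0],[-0.9,-0.3,4.5,0,0,0],[-0.9,-0.3,4.5,0,0,0]]'
python3 rel.py .5115 -.377 .038 1.726
python3 -m crank '[[0,0,0,0,0,0],[0,0,0,0,0,0],[0,0,0,0,0,0],[0,0,0,0,0,0],[0,0,0,0,0,0],[0,0,0,0,0,0]]' 0 60
python3 rel.py .5115 -.377 .038 1.726
```

```text
time: 10.5
eef_pos: [0.5119, -0.3791, 0.0414]
tcp_rot: [0.652, 0.758, -0.0, 0.001]
contact_force: [-0.9, -0.3, -0.8]
opening: 0.998
finger_force: 0.0
[0.21, -0.014, 0.338, 0.002, 0.002, -0.004]
time: 11.1
eef_pos: [0.5113, -0.3787, 0.04]
tcp_rot: [0.652, 0.758, -0.0, 0.001]
contact_force: [0.8, 0.1, 2.8]
opening: 0.242
finger_force: 59.6
[0.167, 0.042, 0.203, 0.001, 0.001, -0.004]
```

```bash
python3 -m crank '[[0,0,-5,0,0,0],[0,0,-10,0,0,0],[0,0,-15,0,0,0],[0,0,-16,0,0,0],[0,0,-16,0,0,0],[0,0,-16,0,0,0]]'
python3 rel.py .604 .048 .18 1.62
```

```text
time: 11.7
eef_pos: [0.5098, -0.3773, 0.1967]
tcp_rot: [0.652, 0.758, 0.0, -0.002]
contact_force: [-0.1, 0.6, -1.8]
opening: 0.242
finger_force: 59.4
[40.626, 15.708, 1.771, -0.003, -0.003, 0.102]
```

```bash
python3 -m crank '[[40.6,15.7,0,0,0,0.1],[40.6,15.7,0,0,0,0.1],[40.6,15.7,0,0,0,0.1],[40.6,15.7,0,0,0,0.1],[40.6,15.7,0,0,0,0.1],[40.6,15.7,0,0,0,0.1],[40.6,15.7,0,0,0,0.1],[40.6,15.7,0,0,0,0.1],[40.6,15.7,0,0,0,0.1],[40.6,15.7,1.8,0,0,0.1]]'
cat > chips.py <<'E'
from fit import *
import sys
def chips(cam_,n):
    p,W=save(n,cam_)
    # chips lie above the board: look for 9 mm high blobs in the board's frame
    Wb=W.copy(); c,s=np.cos(.05),np.sin(.05); dx=W[...,0]-.637; dy=W[...,1]+.0155
    bx=c*dx+s*dy; by=-s*dx+c*dy
    m=((abs(bx)<.04)&(abs(by)<.17)&(W[...,2]>.0765)&(W[...,2]<.088)).astype(np.uint8)
    k,l,st,_=cv2.connectedComponentsWithStats(m)
    for j in range(1,k):
        if st[j,4]>15: q=W[l==j]; print("board:",rect(q),"bx,by",bx[l==j].mean().round(4),by[l==j].mean().round(4))
    b=p.astype(int); t=((b[...,2]-b[...,0]>45)&(b[...,2]>130)&(W[...,2]<.03)&(abs(bx)<.1)&(abs(by)<.225)).astype(np.uint8)
    k,l,st,_=cv2.connectedComponentsWithStats(t)
    for j in range(1,k):
        if st[j,4]>10: q=W[l==j]; print("tray:",np.median(q,0).round(3),"bx,by",bx[l==j].mean().round(4),by[l==j].mean().round(4),st[j,4])
if __name__=="__main__": chips(sys.argv[1],sys.argv[2])
E
python3 chips.py scene s6; python3 rel.py .604 .048 .11 1.62
```

```text
time: 12.7
eef_pos: [0.6052, 0.0512, 0.18]
tcp_rot: [0.687, 0.727, 0.0, -0.001]
contact_force: [0.5, -0.4, -1.8]
opening: 0.249
finger_force: 59.4
board: (array([662.5, -99.4]), array([27.1, 17.3]), 0.5, 54) bx,by 0.0237 -0.0853
board: (array([649.6,  29.8]), array([24.7, 19.8]), 70.8, 56) bx,by 0.0167 0.0447
board: (array([643.8,  70.2]), array([18.2, 26.9]), 61.1, 54) bx,by 0.013 0.0854
tray: [ 0.739 -0.118 -0.   ] bx,by 0.0966 -0.106 39
tray: [0.722 0.207 0.002] bx,by 0.0949 0.2172 17
tray: [ 0.735 -0.02   0.   ] bx,by 0.097 -0.0105 42
tray: [0.731 0.067 0.   ] bx,by 0.0971 0.0771 55
tray: [ 0.727  0.14  -0.   ] bx,by 0.0973 0.1501 40
tray: [0.724 0.184 0.002] bx,by 0.0975 0.1937 11
tray: [ 0.578 -0.083 -0.748] bx,by -0.0626 -0.0661 1520
tray: [ 0.568  0.09  -0.748] bx,by -0.063 0.1076 45
tray: [ 0.565  0.117 -0.748] bx,by -0.0666 0.1358 132
tray: [ 0.562  0.172 -0.749] bx,by -0.0661 0.1898 300
[-0.166, 0.24, 6.451, -0.009, -0.001, 0.006]
```

```bash
python3 -m crank '[[-0.2,0.1,2,0,0,0],[-0.2,0.1,4,0,0,0],[-0.2,0.1,6,0,0,0],[-0.2,0.1,6.5,0,0,0],[-0.2,0.1,6.5,0,0,0]]'
python3 -m crank '[[0,0.6,0,0,0,0],[0,1.2,0,0,0,0],[0,1.8,0,0,0,0],[0,2.4,0,0,0,0],[0,3,0,0,0,0],[0,3.5,0,0,0,0],[0,4,0,0,0,0],[0,4.5,0,0,0,0],[0,5,0,0,0,0],[0,5.5,0,0,0,0]]'
python3 -m crank '[[0,0.5,0,0,0,0],[0,1,0,0,0,0],[0,1.5,0,0,0,0],[0,2,0,0,0,0],[0,2.5,0,0,0,0],[0,2.5,0,0,0,0],[0,2.5,-4,0,0,0],[0,2.5,-8,0,0,0]]'
python3 chips.py side d7;python3 rel.py .62 -.09 .18 1.62
```

```text
time: 13.25
eef_pos: [0.604, 0.0444, 0.1131]
tcp_rot: [0.689, 0.725, -0.002, -0.003]
contact_force: [0.6, -0.0, -0.5]
opening: 0.25
finger_force: 59.3
time: 14.25
eef_pos: [0.6614, 0.0476, 0.1163]
tcp_rot: [0.689, 0.725, -0.0, -0.0]
contact_force: [-1.0, -0.3, -1.8]
opening: 0.245
finger_force: 59.3
time: 15.05
eef_pos: [0.6846, 0.0489, 0.1946]
tcp_rot: [0.689, 0.725, -0.002, -0.002]
contact_force: [0.6, 0.3, -1.2]
opening: 0.245
finger_force: 59.2
board: (array([ 659.6, -100.7]), array([17.3, 25.3]), 83.8, 45) bx,by 0.0185 -0.0857
board: (array([647. ,  29.7]), array([23.2, 18.6]), 68.2, 57) bx,by 0.0115 0.045
board: (array([642.1,  68.7]), array([17.5, 25.3]), 65.1, 60) bx,by 0.0078 0.0847
tray: [ 0.549 -0.215  0.   ] bx,by -0.0985 -0.1952 25
tray: [ 0.545 -0.125 -0.   ] bx,by -0.098 -0.1066 36
tray: [0.536 0.031 0.   ] bx,by -0.0982 0.0534 111
tray: [0.714 0.212 0.001] bx,by 0.0874 0.2233 14
tray: [0.597 0.205 0.001] bx,by -0.0267 0.2227 120
tray: [0.528 0.18  0.001] bx,by -0.099 0.2003 14
[-13.492, -7.657, 2.529, 0.011, 0.001, 0.002]
```

View pics/d7.png

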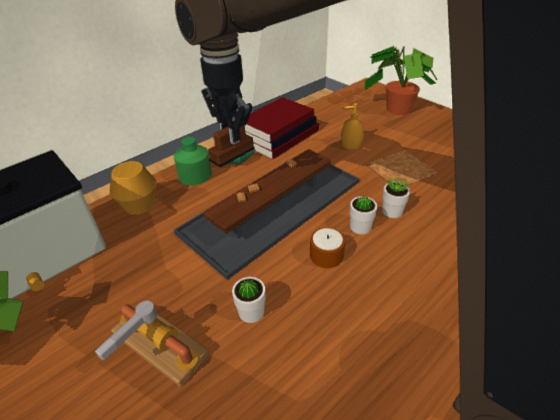

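The scraper passed over the chips because it was too high: the TCP settled at 0.116 and should be about 0.109. All three chips are still on the board, at (241,197), (253,188) and (292,163). I'll go back and lower.

```bash
python3 -m crank '[[0,-4,0,0,0,0],[0,-8,0,0,0,0],[0,-8,0,0,0,0],[0,-8,4,0,0,0],[0,-8,7,0,0,0],[0,-8,7.5,0,0,0],[0,-8,7.5,0,0,0],[0,-8,7.5,0,0,0],[0,-8,7.5,0,0,0]]'
python3 rel.py .604 .048 .1085 1.62
```

```text
time: 16.0
eef_pos: [0.6079, 0.0446, 0.1238]
tcp_rot: [0.689, 0.725, 0.001, 0.002]
contact_force: [0.0, 0.7, -0.4]
opening: 0.248
finger_force: 59.7
[0.36, -0.378, 1.527, 0.004, 0.001, 0.002]
```

```bash
python3 -m crank '[[0.3,-0.4,0.8,0,0,0],[0.3,-0.4,1.5,0,0,0],[0.3,-0.4,1.5,0,0,0],[0.3,-0.4,1.5,0,0,0]]'
python3 -m crank '[[0,0,0,0,0,0],[0,0,0,0,0,0]]'
```

```text
time: 16.4
eef_pos: [0.6017, 0.0476, 0.1059]
tcp_rot: [0.689, 0.725, -0.0, -0.0]
contact_force: [0.3, 0.0, -2.1]
opening: 0.246
finger_force: 60.3
time: 16.6
eef_pos: [0.6019, 0.0475, 0.1061]
tcp_rot: [0.689, 0.725, -0.0, -0.0]
contact_force: [-0.3, -0.1, -1.1]
opening: 0.247
finger_force: 60.3
```

```bash
python3 -m crank '[[0,0.6,-0.1,0,0,0],[0,1.2,-0.1,0,0,0],[0,1.8,-0.1,0,0,0],[0,2.4,-0.1,0,0,0],[0,3,-0.1,0,0,0],[0,3.5,-0.1,0,0,0],[0,4,-0.1,0,0,0],[0,4.5,-0.1,0,0,0],[0,5,-0.1,0,0,0],[0,5.5,-0.1,0,0,0]]'
python3 -m crank '[[0,0.5,0,0,0,0],[0,1,0,0,0,0],[0,1.5,0,0,0,0],[0,2,0,0,0,0],[0,2.5,0,0,0,0],[0,2.5,0,0,0,0],[0,2.5,-4,0,0,0],[0,2.5,-8,0,0,0]]'
python3 chips.py side d8;python3 rel.py .623 -.095 .14 1.62
```

```text
time: 17.6
eef_pos: [0.6574, 0.0504, 0.1073]
tcp_rot: [0.689, 0.725, 0.0, 0.0]
contact_force: [0.1, 0.3, -0.4]
opening: 0.247
finger_force: 60.2
time: 18.4
eef_pos: [0.6804, 0.0517, 0.1857]
tcp_rot: [0.689, 0.725, -0.002, -0.002]
contact_force: [1.1, 0.6, 0.1]
opening: 0.245
finger_force: 60.0
board: (array([ 660.9, -100.6]), array([24. , 19.8]), 3.0, 44) bx,by 0.019 -0.086
tray: [ 0.549 -0.22  -0.   ] bx,by -0.0981 -0.1984 18
tray: [ 0.54  -0.041  0.   ] bx,by -0.0981 -0.0267 106
tray: [0.711 0.212 0.001] bx,by 0.0859 0.2232 14
tray: [0.597 0.205 0.001] bx,by -0.0281 0.2227 123
tray: [0.532 0.102 0.   ] bx,by -0.0983 0.1236 41
[-14.305, -7.025, 5.63, 0.011, 0.001, 0.002]
```

```bash
python3 -m crank '[[-5,-7.2,0,0,0,0],[-10,-7.2,0,0,0,0],[-14.8,-7.2,0,0,0,0],[-14.8,-7.2,4,0,0,0],[-14.8,-7.2,5.5,0,0,0],[-14.8,-7.2,5.5,0,0,0],[-14.8,-7.2,5.5,0,0,0],[-14.8,-7.2,5.5,0,0,0]]'
python3 rel.py .619 -.10 .1065 1.62
```

```text
time: 19.25
eef_pos: [0.6188, -0.099, 0.134]
tcp_rot: [0.688, 0.725, 0.001, 0.001]
contact_force: [-0.3, 0.2, -1.0]
opening: 0.245
finger_force: 60.2
[-0.101, 0.007, 2.755, 0.003, 0.001, 0.003]
```

```bash
python3 -m crank '[[-0.1,0,1.5,0,0,0],[-0.1,0,2.6,0,0,0],[-0.1,0,2.6,0,0,0],[-0.1,0,2.6,0,0,0],[-0.1,0,2.6,0,0,0]]'
python3 -m crank '[[0,0,0,0,0,0],[0,0.6,0,0,0,0],[0,1.2,0,0,0,0],[0,1.8,0,0,0,0],[0,2.4,0,0,0,0],[0,3,0,0,0,0],[0,3.5,0,0,0,0],[0,4,0,0,0,0],[0,4.5,0,0,0,0],[0,5,0,0,0,0]]'
python3 -m crank '[[0,0.5,0,0,0,0],[0,1,0,0,0,0],[0,1.5,0,0,0,0],[0,2,0,0,0,0],[0,2,0,0,0,0],[0,2,-4,0,0,0],[-20,2,-8,0,0,0],[-20,2,-8,0,0,0],[-20,2,-8,0,0,0],[-20,2,-8,0,0,0]]'
python3 chips.py scene s9;python3 chips.py side d9;python3 rel.py .5145 -.3725 .2 1.726
```

```text
time: 19.75
eef_pos: [0.6173, -0.1006, 0.1058]
tcp_rot: [0.689, 0.725, -0.0, -0.0]
contact_force: [-0.2, -0.2, -0.7]
opening: 0.25
finger_force: 60.7
time: 20.75
eef_pos: [0.6679, -0.0983, 0.1063]
tcp_rot: [0.689, 0.725, 0.0, 0.0]
contact_force: [-0.7, -0.1, -1.9]
opening: 0.249
finger_force: 60.7
time: 21.75
eef_pos: [0.6973, -0.2947, 0.1861]
tcp_rot: [0.689, 0.725, 0.0, -0.0]
contact_force: [1.4, 0.2, -1.2]
opening: 0.25
finger_force: 60.8
tray: [ 0.702 -0.096  0.013] bx,by 0.0604 -0.084 56
tray: [0.697 0.038 0.013] bx,by 0.0619 0.0503 60
tray: [0.696 0.078 0.014] bx,by 0.0628 0.0904 58
tray: [0.725 0.166 0.001] bx,by 0.0962 0.1764 62
tray: [ 0.742 -0.151 -0.   ] bx,by 0.0976 -0.1414 13
tray: [ 0.734 -0.004  0.   ] bx,by 0.097 0.0014 175
tray: [ 0.578 -0.081 -0.748] bx,by -0.0623 -0.0609 1661
tray: [ 0.563  0.154 -0.748] bx,by -0.0656 0.1726 448
tray: [ 0.549 -0.209  0.   ] bx,by -0.0977 -0.1895 30
tray: [ 0.539 -0.011 -0.   ] bx,by -0.0977 0.0048 167
tray: [0.599 0.206 0.001] bx,by -0.0201 0.2205 183
tray: [ 0.532  0.129 -0.   ] bx,by -0.0979 0.151 23
[-6.347, -18.568, -1.246, 0.003, 0.006, -0.111]
```

View pics/s9.png

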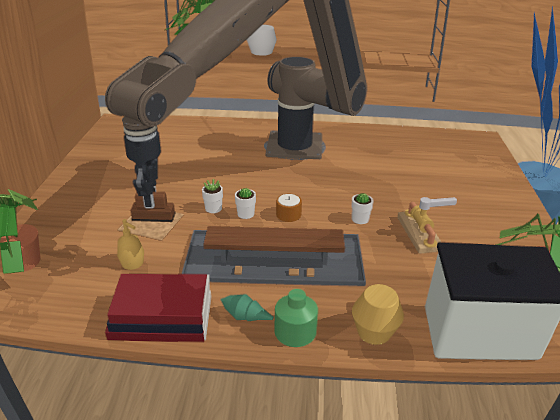

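All three chips lie in the tray at (238,270), (294,272) and (310,272), and the board is clear. Now I'll return the scraper to the mat centre at (0.5145,-0.3725).

```bash
python3 -m crank '[[0,0,-4,0,0,0],[-6.4,-18.6,-4,0,0,-0.11],[-6.4,-18.6,-4,0,0,-0.11],[-6.4,-18.6,-4,0,0,-0.11],[-6.4,-18.6,-4,0,0,-0.11],[-6.4,-18.6,-4,0,0,-0.11],[-6.4,-18.6,8,0,0,-0.11],[-6.4,-18.6,8,0,0,-0.11],[-6.4,-18.6,8,0,0,-0.11],[-6.4,-18.6,8,0,0,-0.11]]'
python3 rel.py .5145 -.3725 .0405 1.726
```

```text
time: 22.85
eef_pos: [0.5128, -0.3633, 0.1002]
tcp_rot: [0.648, 0.762, 0.001, -0.005]
contact_force: [-0.4, -0.1, -2.0]
opening: 0.245
finger_force: 60.6
[-0.983, 0.05, 5.965, -0.006, -0.008, 0.006]
```

```bash
python3 -m crank '[[-0.8,0.1,2,0,0,0],[-0.8,0.1,4,0,0,0],[-0.8,0.1,5,0,0,0],[-0.8,0.1,5,0,0,0],[-0.8,0.1,5,0,0,0]]'
python3 rel.py .5145 -.3725 .0405 1.726
```

```text
time: 23.35
eef_pos: [0.5181, -0.3747, 0.057]
tcp_rot: [0.648, 0.762, -0.0, 0.001]
contact_force: [-0.0, -0.1, -1.8]
opening: 0.246
finger_force: 60.8
[0.274, -0.327, 1.651, 0.001, 0.002, 0.006]
```

```bash
python3 -m crank '[[0.2,-0.3,0.8,0,0,0],[0.2,-0.3,1.4,0,0,0],[0.2,-0.3,1.4,0,0,0],[0.2,-0.3,1.6,0,0,0],[0.2,-0.3,1.6,0,0,0]]'
python3 rel.py .5145 -.3725 .0405 1.726
```

```text
time: 23.85
eef_pos: [0.5142, -0.373, 0.0398]
tcp_rot: [0.648, 0.762, -0.0, 0.0]
contact_force: [1.2, 0.6, -1.0]
opening: 0.246
finger_force: 60.7
[0.047, 0.042, -0.068, 0.0, 0.0, 0.006]
```

```bash
python3 -m crank '[[0,0,-0.05,0,0,0],[0,0,-0.05,0,0,0],[0,0,-0.05,0,0,0],[0,0,-0.05,0,0,0]]' 1 
python3 -m crank '[[0,0,-5,0,0,0],[0,0,-10,0,0,0],[0,0,-15,0,0,0],[-7,0,-22,0,0,0],[-7,0,-22,0,0,0],[-7,0,-22,0,0,0],[-7,0,-22,0,0,0]]'
python3 - <<'E'
from fit import *
p,W3=save('w10','wrist')
w=W3.reshape(-1,3)
print("ridge",rect(sel(w,.51,-.37,.09,.055,.075)));print("base",rect(sel(w,.51,-.37,.09,.022,.04)))
for x,y in((.444,-.1125),(.427,-.21)):
    q=sel(w,x,y,.045,.043,.064); print("pot",circ(q))
E
python3 rel.py .45 -.209 .25 1.57 .427 -.209 .15 1.57
```

```text
time: 24.25
eef_pos: [0.5142, -0.373, 0.0404]
tcp_rot: [0.648, 0.762, -0.0, 0.0]
contact_force: [0.2, 0.7, -0.0]
opening: 0.91
finger_force: 0.0
time: 24.95
eef_pos: [0.5252, -0.4427, 0.261]
tcp_rot: [0.648, 0.761, -0.0, 0.001]
contact_force: [-0.2, 0.3, -1.0]
opening: 1.001
finger_force: 0.0
ridge (array([ 514.4, -371.5]), array([21.5, 70. ]), 9.8, 1337)
base (array([ 514.5, -371.5]), array([35.6, 95. ]), 10.0, 1160)
pot (array([0., 0.]), 0.0, 0)
pot (array([0., 0.]), 0.0, 0)
[24.135, -3.661, 0.938, -0.001, -0.002, 0.162]
[24.485, -5.923, 10.941, -0.001, -0.002, 0.162]
```

View pics/w10.png

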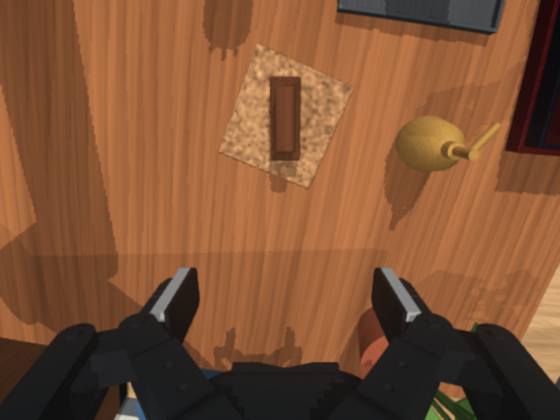

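The scraper is back on the middle of the mat at (286,117), standing upright. The votive and pots weren't in the way. Now the first pot, at (0.427,-0.209).

```bash
python3 -m crank '[[24.5,-5.9,0,0,0,0.16],[24.5,-5.9,0,0,0,0.16],[24.5,-5.9,0,0,0,0.16],[24.5,-5.9,0,0,0,0.16],[24.5,-5.9,5,0,0,0.16],[24.5,-5.9,10,0,0,0.16],[24.5,-5.9,11,0,0,0.16],[24.5,-5.9,11,0,0,0.16],[24.5,-5.9,11,0,0,0.16]]'
python3 rel.py .427 -.209 .03 1.57
```

```text
time: 25.9
eef_pos: [0.4271, -0.2086, 0.1492]
tcp_rot: [0.706, 0.708, -0.0, -0.001]
contact_force: [0.4, -0.4, 1.0]
opening: 1.004
finger_force: 0.0
[-0.059, 0.018, 11.918, -0.002, -0.002, 0.003]
```

```bash
python3 -m crank '[[0,0,4,0,0,0],[0,0,8,0,0,0],[0,0,11,0,0,0],[0,0,11.9,0,0,0],[0,0,11.9,0,0,0],[0,0,11.9,0,0,0]]'
python3 rel.py .427 -.209 .03 1.57
python3 -m crank '[[0,0,0,0,0,0],[0,0,0,0,0,0],[0,0,0,0,0,0],[0,0,0,0,0,0]]' 0 30
python3 -m crank '[[0,0,-4,0,0,0],[0,0,-8,0,0,0],[0,0,-12,0,0,0],[0,0,-14,0,0,0],[0,0,-14,0,0,0]]'
python3 rel.py .643 -.13 .17 1.62
```

```text
time: 26.5
eef_pos: [0.4294, -0.2109, 0.0332]
tcp_rot: [0.707, 0.707, 0.0, 0.002]
contact_force: [-0.5, -0.4, -0.4]
opening: 1.002
finger_force: 0.0
[0.194, -0.236, 0.318, 0.003, 0.002, 0.002]
time: 26.9
eef_pos: [0.4286, -0.2104, 0.0329]
tcp_rot: [0.707, 0.708, -0.0, 0.001]
contact_force: [-1.7, 0.5, 7.4]
opening: 0.667
finger_force: 31.6
time: 27.4
eef_pos: [0.4296, -0.2109, 0.175]
tcp_rot: [0.707, 0.707, 0.001, 0.004]
contact_force: [0.4, -0.6, -1.9]
opening: 0.665
finger_force: 33.9
[8.066, 21.349, 0.606, 0.007, 0.005, -0.048]
```

```bash
python3 -m crank '[[8.1,21.3,0,0,0,-0.05],[8.1,21.3,0,0,0,-0.05],[8.1,21.3,0,0,0,-0.05],[8.1,21.3,0,0,0,-0.05],[8.1,21.3,0,0,0,-0.05],[8.1,21.3,0,0,0,-0.05],[8.1,21.3,4,0,0,-0.05],[8.1,21.3,4,0,0,-0.05],[8.1,21.3,4,0,0,-0.05],[8.1,21.3,4,0,0,-0.05]]'
python3 rel.py .643 -.13 .105 1.62
```

```text
time: 28.4
eef_pos: [0.6405, -0.1288, 0.1319]
tcp_rot: [0.689, 0.725, 0.0, 0.0]
contact_force: [1.0, 0.0, -1.8]
opening: 0.669
finger_force: 33.9
[-0.127, 0.242, 2.691, 0.001, 0.0, 0.001]
```

```bash
python3 -m crank '[[-0.1,0.2,1.2,0,0,0],[-0.1,0.2,2.2,0,0,0],[-0.1,0.2,2.6,0,0,0],[-0.1,0.2,2.6,0,0,0],[-0.1,0.2,2.6,0,0,0]]'
python3 rel.py .643 -.13 .104 1.62
```

```text
time: 28.9
eef_pos: [0.6426, -0.1292, 0.1049]
tcp_rot: [0.689, 0.725, -0.0, -0.0]
contact_force: [1.3, -0.7, -1.6]
opening: 0.667
finger_force: 34.1
[-0.079, 0.035, 0.095, -0.0, -0.0, 0.002]
```

```bash
python3 -m crank '[[0,0,0.15,0,0,0],[0,0,0.15,0,0,0]]'
python3 -m crank '[[0,0,0,0,0,0],[0,0,0,0,0,0],[0,0,0,0,0,0]]' 1
python3 -m crank '[[0,0,-4,0,0,0],[0,0,-8,0,0,0],[0,0,-9,0,0,0],[0,0,-9,0,0,0]]'
python3 rel.py .4453 -.113 .17 1.57
```

```text
time: 29.1
eef_pos: [0.6427, -0.1292, 0.1036]
tcp_rot: [0.689, 0.725, 0.0, 0.0]
contact_force: [-0.6, 0.0, -2.5]
opening: 0.668
finger_force: 34.1
time: 29.4
eef_pos: [0.6431, -0.1294, 0.1043]
tcp_rot: [0.689, 0.725, 0.0, 0.001]
contact_force: [-0.0, 0.5, 0.3]
opening: 1.002
finger_force: 0.0
time: 29.8
eef_pos: [0.6443, -0.1298, 0.1971]
tcp_rot: [0.689, 0.725, 0.001, 0.003]
contact_force: [1.0, 0.2, 0.1]
opening: 1.003
finger_force: 0.0
[2.697, -19.802, 2.584, 0.006, 0.002, 0.052]
```

```bash
python3 -m crank '[[2.6,-19.7,0,0,0,0.05],[2.6,-19.7,0,0,0,0.05],[2.6,-19.7,0,0,0,0.05],[2.6,-19.7,0,0,0,0.05],[2.6,-19.7,0,0,0,0.05],[2.6,-19.7,5,0,0,0.05],[2.6,-19.7,5,0,0,0.05],[2.6,-19.7,5,0,0,0.05],[2.6,-19.7,5,0,0,0.05]]'
python3 rel.py .4453 -.113 .032 1.57
```

```text
time: 30.7
eef_pos: [0.4458, -0.1138, 0.1447]
tcp_rot: [0.707, 0.708, 0.0, 0.001]
contact_force: [0.1, -0.2, 0.8]
opening: 1.006
finger_force: 0.0
[0.088, -0.065, 11.271, 0.001, 0.001, 0.002]
```

```bash
python3 -m crank '[[0,0,4,0,0,0],[0,0,8,0,0,0],[0,0,11,0,0,0],[0,0,11.3,0,0,0],[0,0,11.3,0,0,0],[0,0,11.3,0,0,0]]'
python3 -m crank '[[0,0,0,0,0,0],[0,0,0,0,0,0],[0,0,0,0,0,0],[0,0,0,0,0,0]]' 0 30
python3 -m crank '[[0,0,-4,0,0,0],[0,0,-8,0,0,0],[0,0,-12,0,0,0],[0,0,-14,0,0,0],[0,0,-14,0,0,0]]'
python3 rel.py .637 -.015 .17 1.62
```

```text
time: 31.3
eef_pos: [0.4468, -0.1143, 0.033]
tcp_rot: [0.707, 0.708, 0.001, 0.002]
contact_force: [-0.5, -0.3, -0.1]
opening: 1.002
finger_force: 0.0
time: 31.7
eef_pos: [0.4457, -0.1139, 0.0323]
tcp_rot: [0.707, 0.707, 0.0, 0.001]
contact_force: [-1.7, 0.3, 6.6]
opening: 0.672
finger_force: 31.1
time: 32.2
eef_pos: [0.4465, -0.1142, 0.1743]
tcp_rot: [0.707, 0.707, 0.001, 0.004]
contact_force: [0.4, 0.1, -2.4]
opening: 0.668
finger_force: 34.3
[9.901, 19.054, 0.532, 0.007, 0.004, -0.048]
```

```bash
python3 -m crank '[[9.9,19.2,0,0,0,-0.05],[9.9,19.2,0,0,0,-0.05],[9.9,19.2,0,0,0,-0.05],[9.9,19.2,0,0,0,-0.05],[9.9,19.2,0,0,0,-0.05],[9.9,19.2,0,0,0,-0.05],[9.9,19.2,4,0,0,-0.05],[9.9,19.2,4,0,0,-0.05],[9.9,19.2,4,0,0,-0.05],[9.9,19.2,4,0,0,-0.05]]'
python3 rel.py .637 -.015 .104 1.62
```

```text
time: 33.2
eef_pos: [0.6364, -0.0147, 0.1315]
tcp_rot: [0.689, 0.725, 0.0, 0.0]
contact_force: [0.2, -0.2, -2.0]
opening: 0.669
finger_force: 34.2
[-0.036, 0.051, 2.752, 0.001, 0.0, 0.001]
```

```bash
python3 -m crank '[[0,0.1,1.2,0,0,0],[0,0.1,2.2,0,0,0],[0,0.1,2.6,0,0,0],[0,0.1,2.8,0,0,0],[0,0.1,2.9,0,0,0],[0,0.1,2.9,0,0,0]]'
python3 -m crank '[[0,0,0,0,0,0],[0,0,0,0,0,0],[0,0,0,0,0,0]]' 1
python3 -m crank '[[0,0,-4,0,0,0],[0,0,-8,0,0,0],[0,0,-9,0,0,0],[0,0,-9,0,0,0]]'
python3 rel.py .4402 .2102 .17 1.57
```

```text
time: 33.8
eef_pos: [0.6377, -0.0141, 0.1025]
tcp_rot: [0.689, 0.725, 0.0, 0.0]
contact_force: [-3.7, 0.7, 3.1]
opening: 0.672
finger_force: 34.9
time: 34.1
eef_pos: [0.638, -0.0141, 0.1017]
tcp_rot: [0.689, 0.725, 0.0, 0.001]
contact_force: [0.0, -0.4, 0.5]
opening: 1.0
finger_force: 0.0
time: 34.5
eef_pos: [0.6392, -0.0143, 0.1946]
tcp_rot: [0.689, 0.725, 0.002, 0.003]
contact_force: [-0.2, -0.0, -0.0]
opening: 1.002
finger_force: 0.0
[23.443, -18.743, 2.316, 0.006, 0.001, 0.052]
```

```bash
python3 -m crank '[[23.3,-18.7,0,0,0,0.05],[23.3,-18.7,0,0,0,0.05],[23.3,-18.7,0,0,0,0.05],[23.3,-18.7,0,0,0,0.05],[23.3,-18.7,0,0,0,0.05],[23.3,-18.7,0,0,0,0.05],[23.3,-18.7,5,0,0,0.05],[23.3,-18.7,5,0,0,0.05],[23.3,-18.7,5,0,0,0.05],[23.3,-18.7,5,0,0,0.05]]'
python3 rel.py .4402 .2102 .032 1.57
```

```text
time: 35.5
eef_pos: [0.44, 0.2086, 0.1424]
tcp_rot: [0.707, 0.707, 0.0, 0.0]
contact_force: [0.2, -0.3, 0.8]
opening: 0.997
finger_force: 0.0
[0.154, 0.006, 11.045, 0.001, -0.0, 0.0]
```

```bash
python3 -m crank '[[0.1,0,4,0,0,0],[0.1,0,8,0,0,0],[0.1,0,10.5,0,0,0],[0.1,0,11,0,0,0],[0.1,0,11,0,0,0],[0.1,0,11,0,0,0]]'
python3 -m crank '[[0,0,0,0,0,0],[0,0,0,0,0,0],[0,0,0,0,0,0],[0,0,0,0,0,0]]' 0 30
python3 -m crank '[[0,0,-4,0,0,0],[0,0,-8,0,0,0],[0,0,-12,0,0,0],[0,0,-14,0,0,0],[0,0,-14,0,0,0]]'
python3 rel.py .6315 .10 .17 1.62
```

```text
time: 36.1
eef_pos: [0.4411, 0.2103, 0.0337]
tcp_rot: [0.707, 0.707, 0.002, 0.001]
contact_force: [0.4, 0.6, -0.6]
opening: 0.997
finger_force: 0.0
time: 36.5
eef_pos: [0.4402, 0.2104, 0.0333]
tcp_rot: [0.707, 0.708, 0.001, 0.001]
contact_force: [-0.7, -1.1, 6.8]
opening: 0.671
finger_force: 31.7
time: 37.0
eef_pos: [0.4409, 0.2107, 0.1752]
tcp_rot: [0.707, 0.708, 0.003, 0.002]
contact_force: [0.5, 0.2, -1.5]
opening: 0.67
finger_force: 33.7
[-11.098, 19.047, 0.645, 0.008, -0.002, -0.048]
```

```bash
python3 -m crank '[[-11.1,19.1,0,0,0,-0.05],[-11.1,19.1,0,0,0,-0.05],[-11.1,19.1,0,0,0,-0.05],[-11.1,19.1,0,0,0,-0.05],[-11.1,19.1,0,0,0,-0.05],[-11.1,19.1,0,0,0,-0.05],[-11.1,19.1,4,0,0,-0.05],[-11.1,19.1,4,0,0,-0.05],[-11.1,19.1,4,0,0,-0.05],[-11.1,19.1,4,0,0,-0.05]]'
python3 rel.py .6315 .10 .104 1.62
```

```text
time: 38.0
eef_pos: [0.6299, 0.0999, 0.1324]
tcp_rot: [0.689, 0.725, 0.0, 0.0]
contact_force: [0.7, -0.6, -1.2]
opening: 0.675
finger_force: 33.7
[0.004, 0.162, 2.837, 0.001, -0.0, 0.003]
```

```bash
python3 -m crank '[[0,0.1,1.2,0,0,0],[0,0.1,2.2,0,0,0],[0,0.1,2.6,0,0,0],[0,0.1,2.8,0,0,0],[0,0.1,2.8,0,0,0],[0,0.1,2.8,0,0,0]]'
python3 -m crank '[[0,0,0,0,0,0],[0,0,0,0,0,0],[0,0,0,0,0,0]]' 1
python3 -m crank '[[0,0,-4,0,0,0],[0,0,-8,0,0,0],[-12,-6,-16,0,0,0],[-12,-6,-16,0,0,0],[-12,-6,-16,0,0,0],[-12,-6,-16,0,0,0]]'
python3 - <<'E'
from fit import *
for c,n in(("scene","s11"),("side","d11"),("wrist","w11")):
    p,W=save(n,c);w=W.reshape(-1,3)
    for x,y in((.643,-.13),(.638,-.0145),(.6315,.1)):
        q=sel(w,x,y,.05,.113,.134); print(c,"pot",circ(q)if len(q)>20 else len(q), sel(w,x,y,.05,.1,.2)[:,2].max() if len(q) else 0)
    print("scr",rect(sel(w,.51,-.37,.09,.055,.075)) if c!="wrist" else "")
E
```

```text
time: 38.6
eef_pos: [0.6312, 0.0993, 0.1036]
tcp_rot: [0.689, 0.725, 0.0, 0.0]
contact_force: [0.4, 0.1, -1.5]
opening: 0.674
finger_force: 34.1
time: 38.9
eef_pos: [0.6314, 0.0993, 0.1041]
tcp_rot: [0.689, 0.725, 0.0, 0.0]
contact_force: [-0.1, 0.5, -0.9]
opening: 0.999
finger_force: 0.0
time: 39.5
eef_pos: [0.5778, -0.0272, 0.2687]
tcp_rot: [0.69, 0.724, 0.002, 0.004]
contact_force: [0.1, 0.4, 0.1]
opening: 1.0
finger_force: 0.0
scene pot (array([ 0.6425, -0.1277]), 0.028, 175) 0.15957394037896566
scene pot (array([ 0.6384, -0.0125]), 0.0276, 178) 0.15585966447349475
scene pot (array([0.6325, 0.1006]), 0.0275, 170) 0.15639218420443068
scr (array([ 515.7, -369.5]), array([28.5, 71.5]), 11.8, 217)
side pot (array([ 0.6409, -0.1286]), 0.028, 181) 0.15675682983577383
side pot (array([ 0.6364, -0.0138]), 0.0283, 199) 0.1547388264452781
side pot (array([0.6301, 0.0993]), 0.0283, 220) 0.15633118551274294
scr (array([ 512. , -369.6]), array([21.1, 71.9]), 8.4, 171)
wrist pot (array([ 0.6427, -0.13  ]), 0.0289, 509) 0.15616442524292917
wrist pot (array([ 0.6376, -0.0137]), 0.0278, 253) 0.15474322678432473
wrist pot (array([0.6308, 0.0979]), 0.0279, 216) 0.15555545527200776
scr
```

View pics/s11.png

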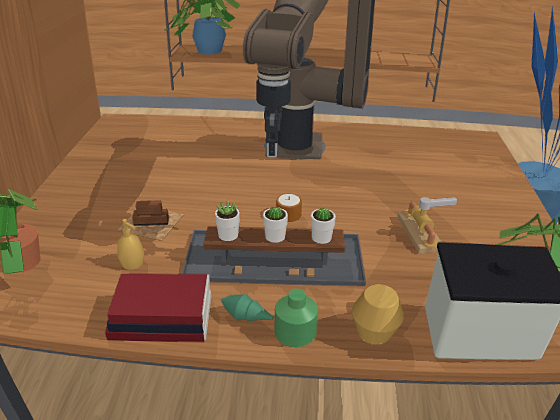

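All three pots stand upright on the board at (227,222), (275,225) and (322,225), within a few mm of its centreline. The chips are in the tray, the scraper is on its mat, the votive and mister haven't moved, and the valve is still shut. Now I'll reopen it.

```bash
python3 rel.py .479 .4315 .20 1.835
```

```text
[45.935, -7.534, 6.377, 0.001, -0.0, -0.214]
```

```bash
python3 -m crank '[[45.9,-7.5,0,0,0,-0.21],[45.9,-7.5,0,0,0,-0.21],[45.9,-7.5,0,0,0,-0.21],[45.9,-7.5,0,0,0,-0.21],[45.9,-7.5,0,0,0,-0.21],[45.9,-7.5,0,0,0,-0.21],[45.9,-7.5,0,0,0,-0.21],[45.9,-7.5,0,0,0,-0.21],[45.9,-7.5,0,0,0,-0.21],[45.9,-7.5,6.4,0,0,-0.21]]' 0.5
python3 -m crank '[[0,0,5,0,0,0],[0,0,5,0,0,0],[0,0,5,0,0,0]]'
python3 rel.py .479 .4315 .085 1.835
```

```text
time: 40.65
eef_pos: [0.4801, 0.436, 0.221]
tcp_rot: [0.606, 0.795, 0.007, 0.001]
contact_force: [1.8, 0.1, 1.2]
opening: 0.503
finger_force: 0.0
time: 40.95
eef_pos: [0.478, 0.4278, 0.1628]
tcp_rot: [0.609, 0.794, -0.002, -0.001]
contact_force: [-1.3, -0.0, -0.2]
opening: 0.5
finger_force: 0.0
[0.339, 0.231, 7.774, -0.005, 0.001, -0.002]
```

```bash
python3 -m crank '[[0.2,0.1,3,0,0,0],[0.2,0.1,6,0,0,0],[0.2,0.1,7.6,0,0,0],[0.2,0.1,7.6,0,0,0],[0.2,0.1,7.6,0,0,0]]'
python3 -m crank '[[0,0,0,0,0,0],[0,0,0,0,0,0],[0,0,0,0,0,0],[0,0,0,0,0,0]]' 0 20
python3 - <<'E'
from rel import *
s=ctrl.get_state();b=(s["eef_pos"],R.from_quat(s["tcp_rot"]))
h=np.array([.4965,.369]); e=b[0][:2]-h; print(np.hypot(*e),np.arctan2(e[1],e[0]),b[0])
r=.065;t0=1.83
for k in range(1,17):
    t=t0-1.57*min(k/15,1)- (0.03 if k==16 else 0)
    print(rel(h[0]+r*np.cos(t),h[1]+r*np.sin(t),b[0][2],t,b).round(2).tolist())
E
```

```text
time: 41.45
eef_pos: [0.4814, 0.4303, 0.0911]
tcp_rot: [0.609, 0.793, 0.002, 0.001]
contact_force: [0.1, 0.2, 1.1]
opening: 0.501
finger_force: 0.0
time: 41.85
eef_pos: [0.4809, 0.4303, 0.0911]
tcp_rot: [0.61, 0.793, 0.001, 0.0]
contact_force: [-0.8, -0.7, 6.1]
opening: 0.161
finger_force: 22.4
0.06327800022214136 1.8192460961307975 [0.48093984 0.43033504 0.09108341]
[0.14, 0.61, 0.0, 0.0, -0.0, 0.1]
[0.03, 1.28, 0.0, 0.0, -0.0, 0.21]
[-0.15, 1.94, 0.0, 0.0, -0.0, 0.32]
[-0.39, 2.57, 0.01, 0.0, -0.0, 0.42]
[-0.7, 3.18, 0.01, 0.0, -0.0, 0.52]
[-1.07, 3.75, 0.01, 0.0, -0.0, 0.63]
[-1.5, 4.28, 0.01, 0.0, -0.0, 0.73]
[-1.98, 4.76, 0.01, 0.0, -0.0, 0.84]
[-2.51, 5.19, 0.01, 0.0, -0.0, 0.94]
[-3.08, 5.56, 0.01, 0.0, -0.0, 1.05]
[-3.68, 5.87, 0.01, 0.0, -0.0, 1.15]
[-4.32, 6.11, 0.01, 0.0, -0.0, 1.26]
[-4.98, 6.29, 0.01, 0.0, -0.0, 1.36]
[-5.65, 6.39, 0.01, 0.0, -0.0, 1.47]
[-6.33, 6.43, 0.01, 0.0, -0.0, 1.57]
[-6.52, 6.42, 0.01, 0.0, -0.0, 1.6]
```

```bash
python3 -m crank '[[0,0.6,0,0,0,0.1],[0,1.3,0,0,0,0.21],[-0.2,1.9,0,0,0,0.32],[-0.4,2.6,0,0,0,0.42],[-0.7,3.2,0,0,0,0.52],[-1.1,3.8,0,0,0,0.63],[-1.5,4.3,0,0,0,0.73],[-2,4.8,0,0,0,0.84],[-2.5,5.2,0,0,0,0.94],[-2.5,5.2,0,0,0,0.94]]'
python3 - <<'E'
from rel import *
s=ctrl.get_state();b=(s["eef_pos"],R.from_quat(s["tcp_rot"]))
h=np.array([.4965,.369]); e=b[0][:2]-h; print(np.hypot(*e),np.arctan2(e[1],e[0]),b[0],b[1].as_euler("ZYX"))
r=.065
for t in (.8,.7,.6,.5,.4,.3,.25,.22):
    print(rel(h[0]+r*np.cos(t),h[1]+r*np.sin(t),b[0][2],t,b).round(2).tolist())
E
```

```text
time: 42.85
eef_pos: [0.536, 0.4175, 0.0909]
tcp_rot: [0.903, 0.43, -0.003, 0.001]
contact_force: [-7.4, -5.7, 11.6]
opening: 0.161
finger_force: 21.1
0.06257977156769987 0.8879136443384579 [0.53598983 0.41754669 0.09089898] [ 0.88927405  0.00524198 -3.14041021]
[0.22, 0.57, -0.0, -0.0, 0.0, 0.09]
[0.13, 1.21, -0.0, -0.0, 0.0, 0.19]
[-0.03, 1.85, -0.0, -0.0, 0.0, 0.29]
[-0.24, 2.46, -0.0, -0.0, 0.0, 0.39]
[-0.52, 3.05, -0.0, 0.0, 0.0, 0.49]
[-0.85, 3.6, 0.0, 0.0, 0.0, 0.59]
[-1.04, 3.87, 0.0, 0.0, 0.0, 0.64]
[-1.16, 4.02, 0.0, 0.0, 0.0, 0.67]
```

```bash
python3 -m crank '[[0.1,0.6,0,0,0,0.09],[0,1.2,0,0,0,0.19],[-0.1,1.9,0,0,0,0.29],[-0.3,2.5,0,0,0,0.39],[-0.6,3.1,0,0,0,0.49],[-0.9,3.6,0,0,0,0.59],[-1.1,3.9,0,0,0,0.64],[-1.2,4.1,0,0,0,0.66],[-1.2,4.3,0,0,0,0.68],[-1.2,4.3,0,0,0,0.68]]'
python3 - <<'E'
from rel import *
s=ctrl.get_state();b=(s["eef_pos"],R.from_quat(s["tcp_rot"]))
h=np.array([.4965,.369]); e=b[0][:2]-h; print(np.hypot(*e),np.arctan2(e[1],e[0]),b[0],b[1].as_euler("ZYX"))
E
```

```text
time: 43.85
eef_pos: [0.5573, 0.3836, 0.0907]
tcp_rot: [0.994, 0.107, -0.007, 0.0]
contact_force: [-17.6, -1.7, 14.2]
opening: 0.159
finger_force: 23.5
0.062487905178427255 0.23625036355601736 [0.55725214 0.38362584 0.09072423] [ 0.21438759  0.01366114 -3.14018841]
```

```bash
python3 -m crank '[[0,0.4,0,0,0,0.02],[0,0.4,0,0,0,0.02],[0,0.4,0,0,0,0.02]]'
python3 -m crank '[[0,-0.5,0,0,0,-0.02],[0,-0.5,0,0,0,-0.02],[0,-0.5,0,0,0,-0.02],[0,-0.5,0,0,0,-0.02]]' 0.5
python3 -m crank '[[0,0,-5,0,0,0],[0,0,-10,0,0,0],[-9,0,-20,0,0,0],[-9,0,-20,0,0,0],[-9,0,-20,0,0,0],[-9,0,-20,0,0,0],[-9,0,-20,0,0,0]]' 1
python3 - <<'E'
from fit import *
p,W3=save('w12','wrist'); w=W3.reshape(-1,3); print("lever",rect(sel(w,.54,.38,.11,.100,.13)))
ps,W=save('s12','scene'); w=W.reshape(-1,3)
print("scr",rect(sel(w,.51,-.37,.09,.055,.075)),"vot",circ(sel(w,.438,.007,.055,.015,.048)),"mist",circ(sel(w,.67,-.365,.06,.02,.06)))
cv2.imwrite("pics/f12.png",np.hstack([cv2.resize(ps[150:310,100:460],(480,213)),cv2.resize(p,(284,213))]))
E
```

```text
time: 44.15
eef_pos: [0.5574, 0.3833, 0.0908]
tcp_rot: [0.995, 0.098, -0.006, -0.003]
contact_force: [-17.1, 8.3, 11.7]
opening: 0.156
finger_force: 29.2
time: 44.55
eef_pos: [0.5629, 0.3829, 0.0885]
tcp_rot: [0.994, 0.105, -0.0, 0.0]
contact_force: [-0.2, -0.5, 0.2]
opening: 0.497
finger_force: 0.0
time: 45.25
eef_pos: [0.475, 0.3644, 0.2894]
tcp_rot: [0.994, 0.105, 0.001, -0.0]
contact_force: [-0.5, 0.1, -0.4]
opening: 1.001
finger_force: 0.0
lever (array([533.4, 376.6]), array([103.7,  26.9]), 11.9, 1578)
scr (array([ 514.4, -369. ]), array([28.3, 69.6]), 11.2, 211) vot (array([0.4391, 0.0098]), 0.0343, 166) mist (array([ 0.6892, -0.3691]), 0.0293, 366)
```

View pics/f12.png

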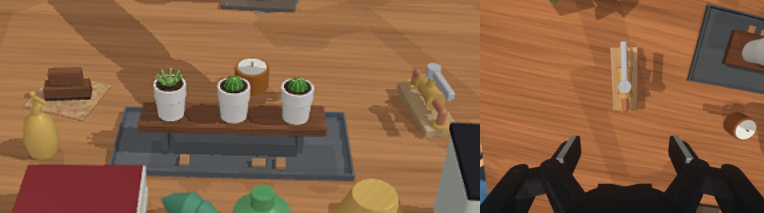

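The final view shows the lever in line with the pipe again, three pots on the board, three chips in the tray, and the scraper on its mat. The votive and mister haven't moved.

```bash
python3 -c "
from plant import ctrl
print(ctrl.sign_off())"
```

```text
the job is handed in; nothing more can be done
None
```

I handed the job in after about 45 s of robot time: I shut the stopcock to its stop, pushed all three chips into the tray, put the scraper back on the middle of its mat, stood the three pots upright on the board, then turned the stopcock back to its open stop; the candle holder and mister stayed where they were.

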